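Hold a tube block in the stop corner of an orbital shaker

TASK

Take the aluminium tube block with the fifteen small holes from the bench, set it down flat on the platform of the orbital shaker with its long side along the rear stop bar, and push it home into the corner so that it bears firmly on the rear bar and on the left-hand side bar at once. Finish while still gripping it and pressing it into that corner, standing on the platform, because I shall then do up the loose clamp bars. Leave the other block and all the other things on the bench where they are.

Things in the scene. Friction and masses are not known exactly. Their poses are not given: they have to be found in the camera images.
- small_hole_block: Loose aluminium tube block with 15 holes of 11 mm in its top (3 rows of 5): a plain block 54 mm (its x) by 88 mm (its y, the long way) by 50 mm high, 0.35 to 0.65 kg, upright on the bench beside the shaker. Origin: centre of its underside; z up. Turned half round it is the same. Grip it across the 54 mm; the holes are too small for fingers.
- large_hole_block: The other aluminium tube block, of the same outside size (54 x 88 x 50 mm), but with 6 holes of 17 mm (2 rows of 3). Loose, stands near the first one; not to be moved. Origin: centre of its underside.
- shaker: Compact orbital shaker, does not move when pushed: light housing 250 x 250 mm, 64 mm high, platform above, front panel with two knobs. Origin: centre of its underside, on the bench; x from front panel to rear, y to its left, z up. The block is home when its origin is at x = 58, y = 41, z = 85 mm in this frame, its y axis along this y axis.
- platform: Flat aluminium platform of the shaker, 230 x 230 mm, rigid, its top 85 mm above the bench. Its origin and axes are those of the shaker (on the bench, under its middle).
- rear_stop: Rear stop bar, fixed square steel bar 12 x 12 mm, 190 mm long along the shaker's y, near the rear (far) edge of the platform. Origin: centre of its underside, at (91, 0, 85) mm in the shaker's frame; the inner face, which the block must touch, is at shaker x = 85 mm. Its top is 97 mm above the bench: fingers holding the upper half of the block pass over it.
- side_stop: Left-hand side stop bar, fixed square steel bar 12 mm wide and 12 mm high, 150 mm long along the shaker's x, near the left (+y) edge of the platform. Origin: centre of its underside at (0, 91, 85) mm in the shaker's frame; its inner face is at shaker y = 85 mm.
- corner (a point): The inside corner where the inner faces of the two stop bars would meet, on the platform's top: (85, 85, 85) mm in the shaker's frame.
- front_clamp: Loosened clamp bar with two black thumb nuts near the front edge of the platform, 12 mm wide, 130 mm long along the shaker's y, 22 mm high over its nuts (27 mm over their studs); does not move. Origin: centre of its underside, at (-98, 25, 85) mm in the shaker's frame.
- right_clamp: The same kind of loosened clamp bar near the right (-y) edge of the platform, 130 mm long along the shaker's x; does not move. Origin: centre of its underside, at (20, -100, 85) mm in the shaker's frame.
- marker: Loose marker pen lying on the bench, 135 mm long, 13 mm thick. Leave alone. Origin: on the bench under its middle.
- timer: Loose white digital timer lying on the bench, 65 x 68 x 18 mm. Leave alone. Origin: centre of its underside.
- beaker: Loose empty glass beaker, 74 mm across, 94 mm high. Leave alone. Origin: centre of its underside.
- tip_box: Loose closed pipette tip box, 75 x 115 x 53 mm. Leave alone. Origin: centre of its underside.
Mind the look-alikes: they are no part of the job. Leave any green or turquoise look-alike of the small_hole_block alone.

How it is judged:
By the outcome, as a careful person would: the job done as asked, in the order asked, and still so for the second after the job is handed in, while the arm keeps its last pose, push and grip.
It also fails if it takes over 64 s, if anything falls off the work surface, if the arm or the gripper's body presses on something with over 40 N, if the wrist force passes 120 N, or if a joint passes its speed limit or range.

ROBOT

A 6-joint arm with a two-finger parallel gripper is mounted at the origin on the work surface. World frame = base frame: x ahead of the robot, y to its left, z up, the work surface at z = 0. Lengths are in m, angles in rad, forces in N, time in s.
With the tool pointing down it reaches from about 0.35 to 0.725 m from the base axis. Payload 6 kg.
Tool frame: the origin (TCP) lies on the front face of the gripper's body, between the roots of the fingers; the fingertips stand 73 mm ahead of it and the grasp point (between the pads) lies 54 mm ahead of it; z points along the fingers, y is the line along which they close (so a half turn about z gives the same grasp; the last joint's range is limited). The gripper opens to 85 mm and grips with 20 to 120 N. Pads are 22 mm wide; open, the fingers measure 114 mm over their backs; the gripper's body (76 mm by 85 mm) begins 54 mm behind the grasp point. The pads swing forward as they close: fully open they stand 13 mm farther back than shut.
Start: joints at [-0.782, 0.04, 0.085, 0, -1.615, -0.334], TCP at [0.264, -0.539, 0.304] pointing down, gripper open.
Joint ranges: [-2.56, 2.56], [-1.29, 2.01], [-1.08, 1.49], [-3.29, 1.98], [-2.81, -0.18], [-2.99, 2.99]. Speed limits (rad/s): [2.57, 2.57, 3.01, 3.14, 3.14, 3.14].

INTERFACE

Orientations are given as a rotation vector (axis times angle).
In Python, from plant import r gives the robot as it stands. Calls block until the motion is done:
- r.goto(position, orientation): joint-space move of the TCP to a pose.
- r.move_l(position, rate=0.15, rot=None): straight line of the TCP; rot=None keeps the orientation; rate is the mean speed in m/s.
- r.move_j(angles): joint-space move.
- r.move_gripper(opening): opening from 0.0 (shut) to 1.0 (fully open); the grip force is fixed at half the most; returns when the fingers have stopped.
- r.sleep(seconds).
- r.inverse_kinematics(position, orientation): joint angles nearest the present ones, or None.
- r.grab_frame(name): name is "scene" or "side" or "wrist"; returns a dict with "color" (420x560x3 uint8, red, green, blue), "depth" (420x560 float32, m along the optical axis (not along the pixel's ray), 0 where there is no reading), "vertical_fov" (degrees; the focal length in pixels is half the picture's height over the tangent of half this angle, whatever the lens; pixels are square), "cx", "cy" (the principal point, pixels), "dist_coeffs" ([k1, k2, p1, p2, k3] as OpenCV has them; the pictures are not rectified), "R" (3x3) and "t" (3): a world point X has camera coordinates R X + t. Camera axes: x right, y down, z forward; pixel columns grow to the right and rows downward; lengths in m; the calibration is good to about 2 mm. A picture is of the moment at which its call begins.
A pose or a line that the arm cannot do raises r.IKError and nothing moves.
- r.hand_in(): hands the job in; it is judged then, once.
Readings, each from a call of its own:
- r.get_t(): time.
- r.get_qpos(): joint angles.
- r.get_joint_velocities(): joint speeds.
- r.get_effort(): joint torques, N m.
- r.get_position(): TCP position.
- r.get_eef_rot(): TCP orientation.
- r.get_wrist_force(): force on the tool from outside, world axes, zero at the start.
- r.get_moment(): the same for the moment, N m.
- r.get_gripper_width(): opening from 0.0 (shut) to 1.0 (fully open).
- r.get_finger_force(): force on a finger pad.
Only numpy, scipy, OpenCV 4.12 (cv2) and the standard library are available. Lean on these libraries where they do the work, as an engineer would, in place of code of your own. Each camera call takes 0.05 s, during which the arm holds its last target. There are 200 camera calls.

## Working session

There is one attempt and no reset: what is moved stays moved. The work goes in short steps, each a Python script; the robot and the scene stay as the last script left them, time stands still between calls to the robot, and variables do not carry over. Pictures are saved under pics/ and viewed, at most 10 in all, crops included, and the job is handed in when it is done.

```bash
mkdir -p pics; ls; cat > h.py <<'E'
import numpy as np, cv2, pickle
from plant import r
def grab(n,save=None):
    f=r.grab_frame(n)
    if save:
        cv2.imwrite(f'pics/{save}.png',f['color'][:,:,::-1]); pickle.dump(f,open(f'pics/{save}.pkl','wb'))
    return f
def K(f):
    h=f['color'].shape[0]; fl=h/2/np.tan(np.radians(f['vertical_fov'])/2)
    return np.array([[fl,0,f['cx']],[0,fl,f['cy']],[0,0,1.]])
def rays(f,px):
    u=cv2.undistortPoints(np.float64(px).reshape(-1,1,2),K(f),np.float64(f['dist_coeffs'])).reshape(-1,2)
    d=np.c_[u,np.ones(len(u))]@np.array(f['R']); return -np.array(f['R']).T@np.array(f['t']),d
def onplane(f,px,z):
    c,d=rays(f,px); return c+d*((z-c[2])/d[:,2])[:,None]
def depthpts(f,px):
    c,d=rays(f,px); p=np.int32(np.round(px)).reshape(-1,2); return c+d*f['depth'][p[:,1],p[:,0]][:,None]
def proj(f,X):
    return cv2.projectPoints(np.float64(X).reshape(-1,1,3),cv2.Rodrigues(np.array(f['R']))[0],np.float64(f['t']),K(f),np.float64(f['dist_coeffs']))[0].reshape(-1,2)
E
python3 - <<'E'
from h import *
a=grab('scene','scene0');b=grab('side','side0');w=grab('wrist','wrist0')
for f in(a,b,w): print(f['vertical_fov'],-np.array(f['R']).T@f['t'],np.array(f['R'])[2],f['dist_coeffs'])
cv2.imwrite('pics/both.png',cv2.resize(np.vstack([a['color'],b['color']])[:,:,::-1],None,fx=.71,fy=.71))
print(r.get_t(),r.get_eef_rot())
E
```

```text
pics
48.62821624337455 [ 1.13894537 -0.34946041  1.08101791] [-0.52598925  0.31322446 -0.79071217] [-0.13608613  0.          0.          0.          0.        ]
46.68755514259281 [-0.29571887  0.82696062  0.83281654] [ 0.57384395 -0.60544842 -0.55148467] [-0.13255477  0.          0.          0.          0.        ]
62.286142494258456 [ 0.19203258 -0.57439306  0.37310061] [ 0.28032127  0.1390977  -0.94977461] [-0.01393342  0.          0.          0.          0.        ]
0.15 [ 7.08167341e-01 -3.06028456e+00 -2.06933187e-03]
```

View pics/scene0.png

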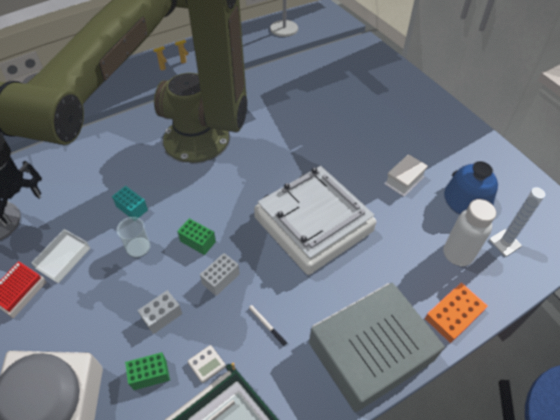

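View pics/side0.png

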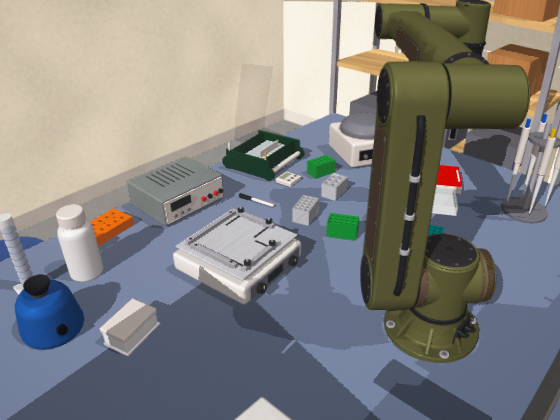

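Candidates in the scene picture are the grey block at (220,272), which seems to have small holes, and the grey block at (160,310) with large holes. The look-alikes are green at (196,236) and (147,370), and turquoise at (129,202). I choose (220,272) and will check it in a crop.

```bash
python3 - <<'E'
from h import *
a=pickle.load(open('pics/scene0.pkl','rb'));b=pickle.load(open('pics/side0.pkl','rb'))
c1=cv2.resize(a['color'][230:340,130:270],(790,600),interpolation=2)[:,:,::-1]
A=a['color'][225:335,135:255,::-1];B=a['color'][160:275,245:385,::-1]
C=b['color'][180:240,270:370,::-1]; D=b['color'][200:300,170:305,::-1]
R=lambda i:cv2.resize(i,(400,300),interpolation=2)
cv2.imwrite('pics/crop.png',np.vstack([np.hstack([R(A),R(B)]),np.hstack([R(C),R(D)])]))
print(onplane(a,[[220,270],[160,308],[196,232],[318,210]],.05))
print(depthpts(a,[[220,268],[160,308],[318,210],[300,225],[355,215]]))
print(depthpts(b,[[306,203],[240,240]]))
E
```

```text
[[ 0.53403444 -0.16146595  0.05      ]
 [ 0.55901776 -0.33808483  0.05      ]
 [ 0.39279791 -0.16597058  0.05      ]
 [ 0.49420572  0.1654936   0.05      ]]
[[ 0.52718279 -0.15838147  0.04756723]
 [ 0.56057863 -0.33811545  0.05277498]
 [ 0.51844556  0.14613322  0.08876248]
 [ 0.5355549   0.077873    0.0859686 ]
 [ 0.58971791  0.21722485  0.10077689]]
[[ 0.53278666 -0.1642609   0.04796134]
 [ 0.49968863  0.14259218  0.08488775]]
```

View pics/crop.png

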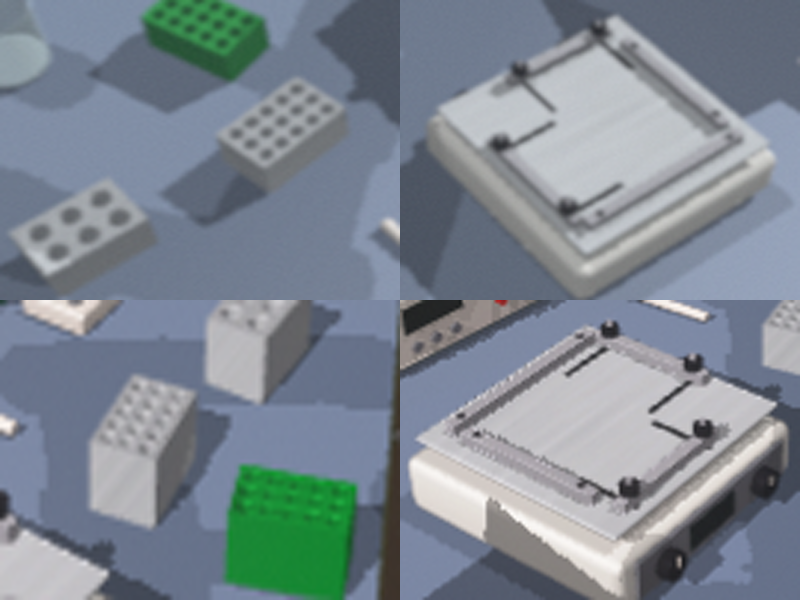

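The crop confirms it: the block at scene (220,272) has 3x5 small holes, and the one at (160,310) has 2x3 large ones. The stop bars meet at about scene (362,214), and the front panel faces the robot.

```bash
cat >> h.py <<'E'
def cloud(f):
    v,u=np.nonzero(f['depth']>0); return depthpts(f,np.c_[u,v]),np.c_[u,v]
def rect(P,c,rad,z0,z1):
    m=(np.hypot(*(P[:,:2]-c).T)<rad)&(P[:,2]>z0)&(P[:,2]<z1)
    q=P[m]; return cv2.minAreaRect(np.float32(q[:,:2]*1000)),len(q),np.median(q[:,2])
E
python3 - <<'E'
from h import *
from scipy.spatial.transform import Rotation as Ro
for n in('scene0','side0'):
    f=pickle.load(open(f'pics/{n}.pkl','rb')); P,_=cloud(f)
    print(n,rect(P,[.53,-.162],.07,.042,.06)); print(rect(P,[.507,.15],.2,.079,.091)); print(rect(P,[.507,.15],.2,.05,.091))
w=pickle.load(open('pics/wrist0.pkl','rb'))
Rt=Ro.from_rotvec(r.get_eef_rot()).as_matrix(); c=-np.array(w['R']).T@w['t']
print('cam in tool',Rt.T@(c-r.get_position()),Rt.T@np.array(w['R'])[2], Rt.round(2))
E
```

```text
scene0 (((530.3137817382812, -162.8963623046875), (57.797386169433594, 90.56353759765625), 19.88501739501953), 589, np.float64(0.049679072593158624))
(((505.7703857421875, 146.76712036132812), (232.49887084960938, 231.88311767578125), 6.570835113525391), 4426, np.float64(0.08611607320118969))
(((499.2382507324219, 142.67648315429688), (268.2434387207031, 247.32852172851562), 7.375303745269775), 5758, np.float64(0.08536625207565163))
side0 (((529.9859008789062, -159.8800048828125), (55.714263916015625, 93.75022888183594), 17.88874053955078), 317, np.float64(0.049353221604713005))
(((506.2430419921875, 149.04273986816406), (233.0998992919922, 233.95831298828125), 6.677809238433838), 3649, np.float64(0.08536210757690821))
(((495.84698486328125, 149.15451049804688), (271.4631042480469, 251.53811645507812), 7.738171577453613), 5392, np.float64(0.08429213332001478))
cam in tool [ 0.07988622 -0.00041648 -0.06999209] [-3.13053528e-01  5.02951787e-04  9.49735350e-01] [[-0.9  -0.44 -0.  ]
 [-0.44  0.9   0.  ]
 [ 0.    0.   -1.  ]]
```

```bash
cat >> h.py <<'E'
from scipy.spatial.transform import Rotation as Ro
def down(yaw,s=1):  # tool y along s*(cos yaw, sin yaw), z down
    y=s*np.array([np.cos(yaw),np.sin(yaw),0]);z=np.array([0,0,-1.]);return Ro.from_matrix(np.c_[np.cross(y,z),y,z]).as_rotvec()
E
python3 - <<'E'
from h import *
for s in(1,-1):
    for p,y in(([.53,-.161,.25],19),([.53,-.161,.089],19),([.559,.195,.18],6.6),([.559,.195,.3],6.6)):
        q=r.inverse_kinematics(p,down(np.radians(y),s)); print(s,p,None if q is None else np.round(q,2))
s=-1 if r.inverse_kinematics([.53,-.161,.089],down(.33,-1)) is not None and abs(r.inverse_kinematics([.53,-.161,.089],down(.33,-1))[5])<2.6 else 1
print('s',s)
t=r.get_t()
r.goto([.53,.165,.34],down(np.radians(6.6),s)); f=grab('wrist','wsh')
print(r.get_t()-t)
r.goto([.53,-.161,.25],down(np.radians(19),s)); g=grab('wrist','wbl')
print(r.get_t())
P,_=cloud(f); print(rect(P,[.507,.15],.2,.079,.091)); P,_=cloud(g); print(rect(P,[.53,-.161],.08,.042,.06))
cv2.imwrite('pics/wrists.png',np.vstack([f['color'],g['color']])[:,:,::-1][:, :]) 
E
python3 -c "
import cv2
a=cv2.imread('pics/wsh.png');b=cv2.imread('pics/wbl.png')
import numpy as np
cv2.imwrite('pics/wb2.png',cv2.resize(np.hstack([a,b]),(800,300)))"
```

```text
1 [0.53, -0.161, 0.25] [ 0.07 -0.08 -0.13  0.   -1.52 -2.88]
1 [0.53, -0.161, 0.089] [ 0.07  0.   -0.35  0.   -1.22 -2.88]
1 [0.559, 0.195, 0.18] [ 0.67  0.04 -0.14  0.   -1.39  2.58]
1 [0.559, 0.195, 0.3] [ 0.67  0.02  0.06  0.   -1.61  2.58]
-1 [0.53, -0.161, 0.25] [ 0.07 -0.08 -0.13  0.   -1.52  0.26]
-1 [0.53, -0.161, 0.089] [ 0.07  0.   -0.35  0.   -1.22  0.26]
-1 [0.559, 0.195, 0.18] [ 0.67  0.04 -0.14  0.   -1.39 -0.56]
-1 [0.559, 0.195, 0.3] [ 0.67  0.02  0.06  0.   -1.61 -0.56]
s -1
2.7083
4.1833
(((507.8078918457031, 146.29966735839844), (230.6378631591797, 231.31837463378906), 6.646847248077393), 48809, np.float64(0.0852084282240308))
(((531.9547119140625, -162.3491973876953), (54.1138916015625, 88.51657104492188), 18.778047561645508), 5522, np.float64(0.05005383486021972))
```

View pics/wb2.png

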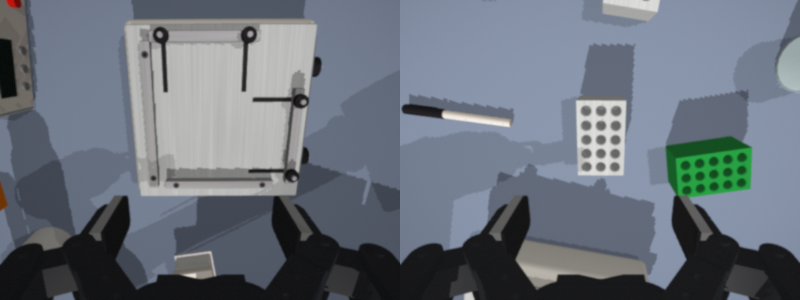

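The left half shows the shaker, with the rear bar at left, the side bar at bottom and their corner at about (157,183). The right half shows the 15-hole block at (602,135), with the green block clear of the finger paths. Now I grasp it and lift.

```bash
python3 - <<'E'
from h import *
R=down(np.radians(18.8),-1); b=np.array([.5315,-.162])
r.move_gripper(.87); r.goto([*b,.17],R); r.move_l([*b,.09],rate=.1)
print(r.get_wrist_force().round(1)); r.move_gripper(0.0); print(r.get_gripper_width(),r.get_finger_force())
r.move_l([*b,.12],rate=.08); r.sleep(.2); print(r.get_wrist_force(),r.get_gripper_width())
r.move_l([*b,.30],rate=.2); g=grab('wrist','held'); print(r.get_t(),r.get_finger_force(),r.get_gripper_width(), r.get_position())
P,_=cloud(g); t=r.get_position()[2]; print(rect(P,r.get_position()[:2],.06,t-.06,t-.02))
E
```

```text
[ 0.  -0.4 -0.2]
0.6221272545540766 67.76192665100098
[ 0.87043961 -1.04159965 -4.92300939] 0.6181849271363222
7.9667 66.40482902526855 0.618655609207572 [ 0.53111304 -0.16181165  0.29795021]
(((533.017333984375, -165.6395263671875), (95.6846694946289, 94.17821502685547), 65.50686645507812), 33152, np.float64(0.2566767410225417))
```

View pics/held.png

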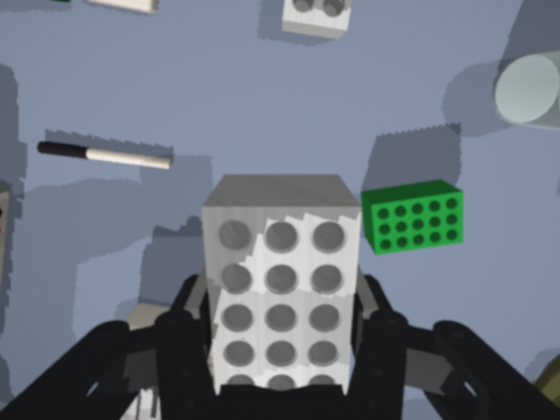

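The block is held squarely: its top fills columns 205–360 with all rows of holes level, and nothing else has moved. Next I carry it over and set it down 10 mm short of both bars.

```bash
cat >> h.py <<'E'
YS=np.radians(6.65);S=np.array([.5075,.1465]);M=np.array([[np.cos(YS),-np.sin(YS)],[np.sin(YS),np.cos(YS)]])
def sh(x,y): return S+M@np.array([x,y])
def F():
    v=np.mean([(r.sleep(.02),r.get_wrist_force())[1] for _ in range(3)],0); return np.r_[M.T@v[:2],v[2]].round(1)
def st(): 
    p=r.get_position(); return (1000*np.r_[M.T@(p[:2]-S),p[2]]).round(2)
E
python3 - <<'E'
from h import *
R=down(YS,-1)
r.goto([*sh(.046,.029),.27],R); r.move_l([*sh(.046,.029),.192],rate=.12); r.sleep(.2)
print(st(),F(),r.get_moment()); f0=F()
z=.186
while z>.168:
    r.move_l([*sh(.046,.029),z],rate=.03); f=F(); print(z,st(),f-f0)
    if f[2]-f0[2]>6: break
    z-=.0015
print(r.get_t(),r.get_moment(),r.get_gripper_width())
grab('scene','down'); grab('side','downs')
E
```

```text
[ 46.34  29.16 193.1 ] [ 0.3 -0.8 -6.5] [-0.05356461 -0.02385253  0.00669552]
0.186 [ 45.95  28.95 185.76] [-0.2  0.1  0.1]
0.1845 [ 45.99  28.99 184.46] [0.1 0.2 0. ]
0.183 [ 45.96  28.99 182.9 ] [-0.2  0.4  0.2]
0.1815 [ 45.98  28.97 181.43] [-0.7  0.  -0.5]
0.18 [ 45.96  28.98 179.9 ] [-0.2  0.7  0.4]
0.1785 [ 45.95  28.98 178.41] [-0.3 -0.3  0.2]
0.177 [ 45.98  29.   176.94] [-0.6 -0.1  0.3]
0.1755 [ 46.27  29.06 176.19] [-0.7  0.5  4. ]
0.174 [ 46.25  29.07 176.18] [-4.1  0.9 11.9]
13.1667 [-0.06732416  1.76406828  0.02418556] 0.6216627678174244
```

```bash
python3 - <<'E'
from h import *
z=.1748; x=.046; y=.029
r.move_l([*sh(x,y),z],rate=.03); f0=F(); print(f0,r.get_moment().round(2))
for x in np.r_[.049,.052,.054,np.arange(.055,.068,.001)]:
    r.move_l([*sh(x,y),z],rate=.03); f=F(); print('x',round(x,4),st(),f,r.get_moment().round(2))
    if f[0]<-18: break
for y in np.r_[.032,.035,.037,np.arange(.038,.051,.001)]:
    r.move_l([*sh(x,y),z],rate=.03); f=F(); print('y',round(y,4),st(),f,r.get_moment().round(2))
    if f[1]<-18: break
print(r.get_t(),r.get_gripper_width())
g=grab('scene','home'); s=grab('side','homes')
c=lambda f,a: cv2.resize(f['color'][a[0]:a[1],a[2]:a[3],::-1],(400,400),interpolation=2)
u=proj(g,[[*sh(.058,.041),.11]])[0].astype(int);v=proj(s,[[*sh(.058,.041),.11]])[0].astype(int)
cv2.imwrite('pics/home2.png',np.hstack([c(g,(u[1]-50,u[1]+50,u[0]-50,u[0]+50)),c(s,(v[1]-50,v[1]+50,v[0]-50,v[0]+50))]))
E
```

```text
[-3.6  0.6  6. ] [0.04 1.64 0.01]
x 0.049 [ 49.02  28.96 176.15] [-5.6  0.4  6.8] [-0.18  2.03  0.04]
x 0.052 [ 52.    28.88 176.18] [-6.3  0.4  6.7] [-0.19  2.05  0.03]
x 0.054 [ 53.89  28.84 176.18] [-6.8 -0.1  7. ] [-0.27  2.26  0.06]
x 0.055 [ 54.76  28.82 176.17] [-7.   0.3  7.4] [-0.35  2.48  0.  ]
x 0.056 [ 55.76  28.8  176.18] [-7.5 -0.2  7.5] [-0.3   2.52  0.01]
x 0.057 [ 56.74  28.79 176.16] [-7.9 -0.1  7.5] [-0.32  2.53 -0.  ]
x 0.058 [ 57.53  28.82 176.19] [-8.9  0.2  8.3] [-0.31  2.97  0.04]
x 0.059 [ 57.78  28.76 176.21] [-13.7   0.2  10.9] [-0.37  4.56  0.21]
x 0.06 [ 58.02  28.78 176.29] [-18.6   0.4  12.7] [-0.48  6.24  0.33]
y 0.032 [ 58.02  29.33 176.32] [-17.7  -8.7  12.9] [-3.34  5.48  0.41]
y 0.035 [ 58.01  30.78 176.42] [-16.9 -14.4  13.8] [-5.16  5.14  0.3 ]
y 0.037 [ 58.02  31.94 176.53] [-17.4 -17.3  14.5] [-6.13  5.03  0.19]
y 0.038 [ 58.02  32.5  176.57] [-17.2 -18.7  14.3] [-6.65  4.99  0.22]
17.4667 0.6260448607207697
```

View pics/home2.png

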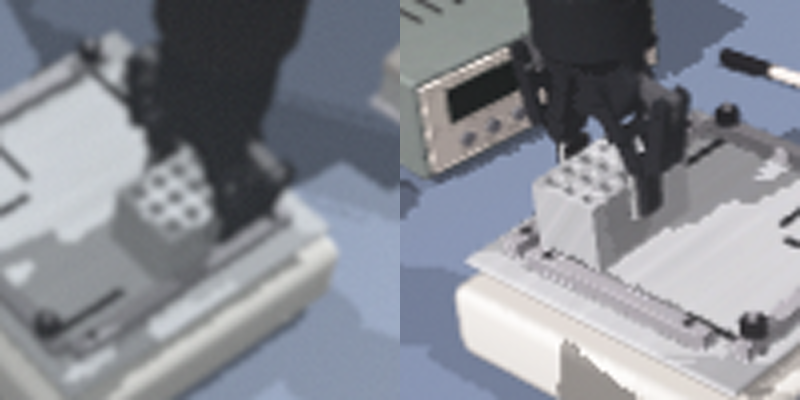

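The block stands upright against the rear bar, still about 9 mm short of the side bar. Friction on the rear bar resists the sideways slide, so I back off x, bring it to the side bar under light load, then press x again.

```bash
python3 - <<'E'
from h import *
def go(x,y,z,rate=.03):
    r.move_l([*sh(x,y),z],rate=rate); f=F(); print(round(x,4),round(y,4),round(z,4),st(),f,r.get_moment().round(2)); return f
go(.0555,.032,.1748); go(.0555,.031,.178); go(.0555,.031,.1755)
for y in np.r_[.033,.036,.038,np.arange(.039,.049,.001)]:
    f=go(.0555,y,.1757)
    if f[1]<-13: break
print(r.get_t(),r.get_gripper_width())
E
```

```text
0.0555 0.032 0.1748 [ 56.69  31.49 176.25] [ 4.1 -3.8  4.7] [-1.24 -1.37 -0.03]
0.0555 0.031 0.178 [ 54.75  31.29 176.34] [ 0.5  0.1 -5.6] [-0.01 -0.04 -0.03]
0.0555 0.031 0.1755 [ 55.07  31.27 176.22] [-5.2  0.4  2.3] [-0.09  1.61 -0.  ]
0.0555 0.033 0.1757 [ 55.47  33.   176.19] [-4.3 -1.3  2.9] [-0.53  1.26 -0.04]
0.0555 0.036 0.1757 [ 55.81  35.84 176.19] [-0.6 -2.3  3.3] [-1.01  0.38  0.  ]
0.0555 0.038 0.1757 [ 55.87  37.68 176.18] [ 0.4 -4.7  3.6] [-1.51 -0.17  0.01]
0.0555 0.039 0.1757 [ 55.82  38.64 176.2 ] [ 0.1 -5.3  3.8] [-1.62 -0.16  0.05]
0.0555 0.04 0.1757 [ 55.8   39.58 176.19] [ 0.3 -5.2  4.3] [-1.72 -0.15  0.03]
0.0555 0.041 0.1757 [ 55.78  40.56 176.18] [-0.2 -5.3  3.9] [-1.72 -0.13 -0.04]
0.0555 0.042 0.1757 [ 55.78  41.43 176.18] [-0.2 -5.6  4.5] [-1.89 -0.16  0.03]
0.0555 0.043 0.1757 [ 55.79  41.56 176.21] [  0.4 -10.    3.7] [-2.94 -0.46  0.13]
0.0555 0.044 0.1757 [ 55.8   41.76 176.28] [  0.5 -11.8   4.6] [-3.94 -0.63  0.2 ]
0.0555 0.045 0.1757 [ 55.82  41.96 176.36] [  0.6 -14.9   5. ] [-4.89 -0.86  0.3 ]
21.625 0.6195457917046167
```

```bash
python3 - <<'E'
from h import *
def go(x,y,z,rate=.03):
    r.move_l([*sh(x,y),z],rate=rate); f=F(); print(round(x,4),round(y,4),round(z,4),st(),f,r.get_moment().round(2)); return f
for x in np.r_[.057,np.arange(.058,.066,.001)]:
    f=go(x,.045,.1755)
    if f[0]<-17: break
go(x,.046,.175)
print(r.get_t(),r.get_gripper_width(),r.get_finger_force())
g=grab('scene','home3'); s=grab('side','homes3')
for f in(g,s):
    P,_=cloud(f); print(rect(P,sh(.058,.041),.07,.129,.137))
c=lambda f,a: cv2.resize(f['color'][a[0]:a[1],a[2]:a[3],::-1],(400,400),interpolation=2)
u=proj(g,[[*sh(.058,.041),.11]])[0].astype(int);v=proj(s,[[*sh(.058,.041),.11]])[0].astype(int)
cv2.imwrite('pics/home4.png',np.hstack([c(g,(u[1]-40,u[1]+40,u[0]-40,u[0]+40)),c(s,(v[1]-40,v[1]+40,v[0]-40,v[0]+40))]))
E
```

```text
0.057 0.045 0.1755 [ 56.18  41.93 176.36] [ -7.  -14.9   8.7] [-5.05  1.76  0.45]
0.058 0.045 0.1755 [ 56.47  41.93 176.37] [-12.2 -14.7  10.9] [-5.02  3.29  0.52]
0.059 0.045 0.1755 [ 56.9   41.97 176.39] [-15.1 -14.4  13.2] [-5.05  4.49  0.72]
0.06 0.045 0.1755 [ 57.52  41.95 176.4 ] [-16.9 -14.9  13.9] [-5.07  5.22  0.81]
0.061 0.045 0.1755 [ 58.24  41.94 176.41] [-19.5 -14.1  15.3] [-5.12  5.85  0.81]
0.061 0.046 0.175 [ 58.23  42.11 176.4 ] [-19.9 -17.4  17.5] [-6.2   6.16  0.89]
23.425 0.6208658318761975 69.25999224185944
(((561.0729370117188, 182.60177612304688), (78.44898223876953, 68.0650634765625), 7.52443265914917), 248, np.float64(0.1347954008297108))
(((558.8292846679688, 204.15304565429688), (83.8696517944336, 83.0657958984375), 79.7220687866211), 310, np.float64(0.13413631907998946))
```

View pics/home4.png

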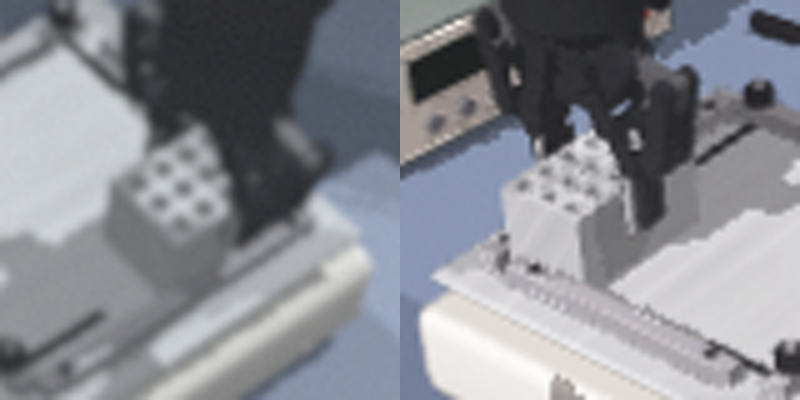

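The block is near the corner, but the moment Mz of +0.9 Nm suggests it bears mainly on its corner edges, so it is yawed slightly negative. I'll relieve the side load, trim the yaw until Mz is balanced against the rear bar, then press again.

```bash
python3 - <<'E'
from h import *
print('rot',np.degrees((Ro.from_rotvec(down(YS,-1)).inv()*Ro.from_rotvec(r.get_eef_rot())).as_rotvec()).round(2))
def go(x,y,z,d=0,rate=.03):
    r.move_l([*sh(x,y),z],rate=rate,rot=down(YS+np.radians(d),-1)); f=F(); m=np.mean([(r.sleep(.02),r.get_moment())[1] for _ in range(3)],0)
    e=np.degrees((Ro.from_rotvec(down(YS,-1)).inv()*Ro.from_rotvec(r.get_eef_rot())).as_rotvec())
    print(round(x,4),round(y,4),d,st(),f,m.round(2),e.round(2)); return f
go(.061,.043,.1755); go(.061,.041,.1755)
for d in(.4,.8,1.2,1.6): go(.061,.041,.1755,d)
print(r.get_t())
E
```

```text
rot [-0.46  0.48 -0.01]
0.061 0.043 0 [ 58.18  41.64 176.3 ] [-19.8  -8.   14.9] [-3.1   6.37  0.52] [-0.43  0.2  -0.06]
0.061 0.041 0 [ 58.15  41.4  176.31] [-20.5  -1.1  14.7] [-1.11  6.93  0.27] [-0.39  0.02 -0.09]
0.061 0.041 0.4 [ 58.18  41.3  176.32] [-21.4  -0.4  15.1] [-1.05  6.87 -0.6 ] [-0.39  0.01 -0.39]
0.061 0.041 0.8 [ 58.08  41.18 176.29] [-21.7  -0.9  16. ] [-1.12  7.12 -1.04] [-0.41  0.01 -0.74]
0.061 0.041 1.2 [ 57.94  41.06 176.33] [-22.6  -1.3  16.1] [-1.27  7.42 -1.24] [-0.43  0.02 -1.12]
0.061 0.041 1.6 [ 57.76  40.89 176.35] [-23.8  -1.6  17.2] [-1.42  7.78 -1.38] [-0.46  0.03 -1.5 ]
25.625
```

Rear contact is genuine: x holds at 58 mm with the side load removed, and yaw balances at about +0.1°. The tool tilts about 0.4° under the load, so I pre-compensate for that and press into both bars.

```bash
python3 - <<'E'
from h import *
def go(x,y,z,c,rate=.02):
    r.move_l([*sh(x,y),z],rate=rate,rot=(Ro.from_rotvec(down(YS,-1))*Ro.from_rotvec(np.radians(c))).as_rotvec()); r.sleep(.1);f=F(); m=np.mean([(r.sleep(.02),r.get_moment())[1] for _ in range(3)],0)
    e=np.degrees((Ro.from_rotvec(down(YS,-1)).inv()*Ro.from_rotvec(r.get_eef_rot())).as_rotvec())
    print(round(x,4),round(y,4),st(),f,m.round(2),e.round(2)); return f,e
go(.058,.041,.1755,[0,0,-.12])
go(.0605,.042,.1752,[.35,0,-.12])
c=np.array([.35,-.4,-.12]); f,e=go(.0605,.0455,.1752,c)
for _ in range(2):
    c[:2]-=e[:2]*.9; f,e=go(.0605,.0455,.1752,c)
print(c,r.get_t(),r.get_gripper_width(),r.get_finger_force())
E
```

```text
0.058 0.041 [ 57.22  41.36 176.21] [-7.9 -1.8  8. ] [-0.96  2.41 -0.1 ] [-0.08 -0.03 -0.14]
0.0605 0.042 [ 57.68  41.51 176.16] [-20.1  -4.3  15.5] [-2.11  6.81  0.16] [-0.05  0.11 -0.17]
0.0605 0.0455 [ 57.75  41.64 176.22] [-18.8 -16.6  15.6] [-6.2   5.65  0.58] [-0.12  0.08 -0.1 ]
0.0605 0.0455 [ 57.65  41.58 176.18] [-19.9 -16.8  16. ] [-6.26  5.92  0.6 ] [-0.03  0.02 -0.1 ]
0.0605 0.0455 [ 57.61  41.55 176.16] [-19.1 -17.1  16.6] [-6.31  6.04  0.59] [-0.01  0.01 -0.1 ]
[ 0.48688237 -0.48525547 -0.12      ] 28.0333 0.6205386645427604 69.07503068447113
```

```bash
python3 - <<'E'
from h import *
s=grab('side','fin'); g=grab('scene','fins')
v=proj(s,[[*sh(.058,.041),.11]])[0].astype(int)
cv2.imwrite('pics/fin2.png',np.hstack([cv2.resize(s['color'][v[1]-30:v[1]+30,v[0]-30:v[0]+30,::-1],(420,420),interpolation=2),cv2.resize(g['color'][60:,:420,::-1],(380,420))]))
print(F(),st(),r.get_t())
E
```

```text
[-19.3 -17.1  16.1] [ 57.61  41.58 176.18] 28.1833
```

View pics/fin2.png

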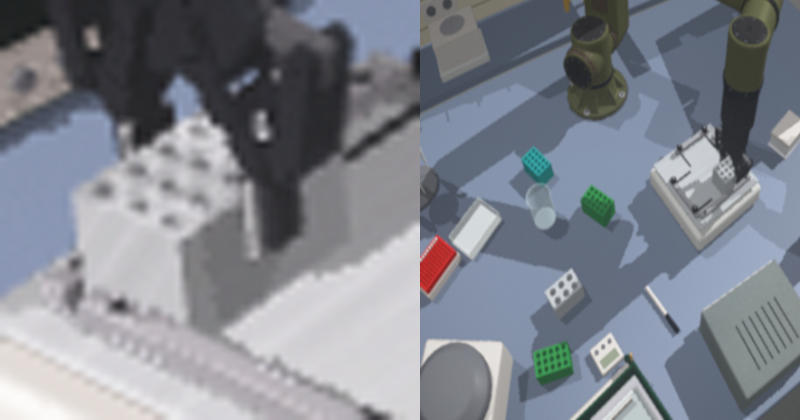

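The block stands upright in the corner (base at about (130,310) against the side bar). Everything else is where it was, and the forces are steady.

```bash
python3 -c "
from plant import r
print(r.hand_in())"
```

```text
the job is handed in; nothing more can be done
None
```

I set the 15-hole block down on the shaker platform and handed in with the arm still gripping it, pressing it into the corner with about 19 N on the rear bar and 17 N on the left bar; the other block and the rest of the bench were left alone.

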